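# Fit the sprung cover into the salon trolley's well

## Task

Close the white trolley well with the blue cover: tilt the cover, slide its lower end under the clear lip and push the hidden spring bar back, then lower the other end past the opposite metal lip and let it settle flat on the ledges with both ends under their lips, and let go. Ease it in by feel, without forcing it against the well, and leave the pump bottle, the canister and the bowl where they are.

Things in the scene. Friction and masses are not known exactly. Their poses are not given: they have to be found in the camera images.
- cover: Loose blue panel, 140 mm (its x) by 104 mm (its y) by 6 mm thick, about 0.25 kg, the same either way round; on its middle a black grip block 30 mm (x) by 20 mm (y), rising 36 mm above the panel's top. Origin: centre of the underside; z up through the grip. It starts flat on the work surface.
- cover_end_a (a point): Middle of the lower edge of the cover's +x end (70 mm from the cover's origin).
- cover_end_b (a point): Middle of the lower edge of the cover's -x end (70 mm from the cover's origin).
- housing: Fixed white open-topped well, outside 201 x 130 mm, 75 mm tall; origin on its underside, x axis towards the clear-lip end. Its aluminium liner (lips, ledges, bar) sits up to 7 mm either way along x from nominal: NOT in the measured poses, different each time, and it does not shift when pushed. Ledges all round, top at z = 45 mm; liner side walls inside at y = +-55 mm, up to z = 75 mm.
- near_lip (a point): Nominal (liner in mid place) inner top edge of the metal lip, at housing x = -63, z = 75 mm. The lip reaches from x = -63 back to a wall at x = -73; its underside is at z = 55 mm. Between the two lips 126 mm are open, for a 140 mm cover.
- clear_lip (a point): Nominal inner top edge of the clear plastic lip, at housing x = 63, z = 65 mm; it is 5 mm thick (underside z = 60) and reaches back to a wall at x = 90 mm. The orange sprung bar is under it.
- bar_face (a point): Nominal face of the sprung bar at rest, housing x = 66, at ledge height z = 45 mm; bar 11 mm tall. It slides back along +x up to 15 mm, to a hard stop: 3 N at first, +0.6 N per mm, 12 N at the stop. The flat cover clears the near lip once it is 11 mm back (9.6 N); then the bar pushes the cover home against the near wall (cover origin at nominal x = -3). Over 30 N between cover and well breaks it.
- pump_bottle: Bystander: blue bottle with white pump head, 64 mm across, 162 mm tall, loose; origin at the centre of its underside.
- canister: Bystander: shiny steel canister with a strap handle on its lid, 94 mm across, 93 mm tall, loose; origin at the centre of its underside.
- bowl: Bystander: glass bowl, 88 mm across, 42 mm tall, loose; origin at the centre of its underside.

How it is judged:
On the way, in this order (a step that is already met when the one before it is completed fails the run):
1. the cover is tilted with its lower end in under the clear lip (angle between cover's own z axis and vertical between 0.12 and 0.7 rad and ((x of cover_end_a in the frame of housing above 0.056 m and z of cover_end_a in the frame of housing between 0.04 and 0.053 m) or (x of cover_end_b in the frame of housing above 0.056 m and z of cover_end_b in the frame of housing between 0.04 and 0.053 m))), for 0.2 s.
2. the cover lies flat on the ledges (angle between cover's own z axis and vertical below 0.03 rad and z of cover in the frame of housing between 0.042 and 0.0475 m and horizontal distance between cover and housing below 0.03 m), for 0.2 s.
At the end, for the whole second after the job is handed in: The cover is at rest flat (within 0.03 rad) on the ledges, its underside within 2.5 mm above ledge height, pushed back by the bar so that both ends are under their lips (its origin at -12.5 to 6.5 mm along the housing's x, which covers the liner's play, and within 6 mm of the middle across) (angle between cover's own z axis and vertical below 0.03 rad and z of cover in the frame of housing between 0.042 and 0.0475 m and x of cover in the frame of housing between -0.0125 and 0.0065 m and y of cover in the frame of housing between -0.006 and 0.006 m and linear speed of cover below 0.02 m/s and angular speed of cover below 0.1 rad/s); the robot touches nothing.
It fails at once if the cover is forced against the well with more than 30 N (contact force between cover and housing above 30 N).
It fails at once if the pump bottle is shifted more than 25 mm or tipped (distance of pump_bottle from where it was at the start of the episode above 0.025 m or angle between pump_bottle's own z axis and vertical above 0.3 rad).
It fails at once if the canister is shifted more than 25 mm or tipped (distance of canister from where it was at the start of the episode above 0.025 m or angle between canister's own z axis and vertical above 0.3 rad).
It fails at once if the bowl is shifted more than 25 mm or tipped (distance of bowl from where it was at the start of the episode above 0.025 m or angle between bowl's own z axis and vertical above 0.3 rad).
It also fails if it takes over 58 s, if anything falls off the work surface, if the arm or the gripper's body presses on something with over 40 N, if the wrist force passes 120 N, or if a joint passes its speed limit or range.

## Robot

A 6-joint arm with a two-finger parallel gripper is mounted at the origin on the work surface. World frame = base frame: x ahead of the robot, y to its left, z up, the work surface at z = 0. Lengths are in m, angles in rad, forces in N, time in s.
With the tool pointing down it reaches from about 0.4 to 0.825 m from the base axis. Payload 7 kg.
Tool frame: the origin (TCP) lies midway between the tips of the shut fingers; the grasp point (between the pads) lies 19 mm behind it (env.hold_point_z is the distance from the TCP to the grasp point, in m); z points along the fingers, y is the line along which they close (so a half turn about z gives the same grasp; the last joint's range is limited). The gripper opens to 85 mm and grips with 20 to 120 N. Pads are 22 mm wide; open, the fingers measure 114 mm over their backs; the gripper's body (76 mm by 85 mm) begins 54 mm behind the grasp point. The pads swing forward as they close: fully open they stand 13 mm farther back than shut.
Start: joints at [1.435, 0.359, 0.012, 0, -1.224, -0.288], TCP at [0.278, 0.615, 0.231] pointing down, gripper open.
Joint ranges: [-3.07, 3.07], [-1.43, 2.12], [-1.02, 1.25], [-3.03, 1.67], [-3.05, -0], [-3.03, 3.03]. Speed limits (rad/s): [2.39, 2.39, 3.01, 3.14, 3.14, 3.14].

## Interface

Orientations are given as a unit quaternion [x, y, z, w].
In Python, from station import env, cams gives the robot as it stands.
- The arm moves only by the shell command python3 -m pendant 'ROWS' [OPENING] [FORCE]. ROWS is JSON, a list of rows, each an object with "offset": the shift along the tool's x, y, z in mm, a list of three; "rotation": the turn, a rotation vector about the tool's x, y, z in rad, a list of three. A call has 1 to 12 rows; each row shifts and turns the commanded pose from where the row before left it, along the tool's axes as they then stand; what a row does not reach is not made up. A row lasts 1/12 s, in which the tool goes at most 41.7 mm and 7.16 degrees, less where a joint would pass 70% of its speed; a pose out of reach is approached as far as the arm can. A call is refused whole if a number of a shift passes 41.7 or a number of a turn 0.125, either way. A call with a gripper value outside its range is refused whole. OPENING is the closure, from 0 (fully open) to 1 (shut), set as the call begins (- or left out, the last holds). The fingers move at their own pace and stop on an object; FORCE is the grip in N (left out, the last holds). Time passes only in rows, so rows that do not move let the fingers close. It gives the time, the measured TCP pose, the force, the opening and the grip force at its end, in the units of the state.
- env.observe(): the state, without advancing time (a new reading comes with each control period).
- cams.grab_frame(name): name is "scene" or "top" or "wrist"; returns a dict with "image" (384x512x3 uint8, blue, green, red), "fx", "fy", "cx", "cy" (pixels), "world_from_camera" (4x4, takes a point from camera to world coordinates); the wrist camera has in their place "T_tool_cam" (4x4, takes a point from camera to tool coordinates, whose origin is the TCP and whose axes are the flange's). Camera axes: x right, y down, z forward; pixel columns grow to the right and rows downward; lengths in m; the calibration is good to about 2 mm. A picture is of the moment at which its call begins: read the wrist's pose just before it. There is no depth.
- env.close_job(): hands the job in; it is judged then, once.
The state is a dict: "clock": time; "joint_positions": joint angles; "joint_velocities": joint speeds; "joint_efforts": joint torques, N m; "tool_pos": TCP position; "ee_rot": TCP orientation; "wrist_force": force on the tool from outside, world axes, zero at the start; "wrist_torque": the same for the moment, N m; "width": opening from 0.0 (shut) to 1.0 (fully open); "gripper_force": force on a finger pad.
Only numpy, scipy, OpenCV 4.12 (cv2) and the standard library are available. Lean on these libraries where they do the work, as an engineer would, in place of code of your own. Each camera call takes 0.05 s, during which the arm holds its last target. There are 200 camera calls.

## Working session

There is one attempt and no reset: what is moved stays moved. The work goes in short steps, Python scripts to look and compute and a shell command to move; the robot and the scene stay as the last step left them, time stands still between calls to the robot, and variables do not carry over. Pictures are saved under pics/ and viewed, at most 10 in all, crops included, and the job is handed in when it is done.

```bash
ls; mkdir -p pics; python3 - <<'E'
from station import env,cams
import cv2,numpy as np
s=env.observe();print({k:np.round(v,3).tolist() for k,v in s.items()}, env.hold_point_z)
for n in("scene","top"):
    f=cams.grab_frame(n);cv2.imwrite(f"pics/{n}0.png",f["image"]);print(n,f["fx"],f["fy"],f["cx"],f["cy"],np.round(f["world_from_camera"],4).tolist())
f=cams.grab_frame("wrist");print(np.round(f["T_tool_cam"],4).tolist(),f["fx"])
a=[cv2.imread(f"pics/{n}0.png") for n in("scene","top")]
E
```

```text
pics
{'clock': 0.0, 'joint_positions': [1.435, 0.359, 0.011, -0.0, -1.224, -0.288], 'joint_velocities': [-0.0, 0.001, -0.002, 0.0, -0.001, -0.002], 'joint_efforts': [0.001, -58.332, 29.343, 6.937, -0.006, -0.0], 'tool_pos': [0.277, 0.615, 0.23], 'ee_rot': [0.978, -0.21, -0.0, 0.001], 'wrist_force': [-0.416, -0.335, -0.789], 'wrist_torque': [-0.022, -0.012, -0.037], 'gripper_force': 0.0, 'width': 0.998} 0.0187
scene 365.29452665802364 365.29452665802364 255.46748803389798 189.50995406683143 [[0.7246, 0.4646, -0.509, 1.0397], [0.6892, -0.4922, 0.5318, -0.5761], [-0.0035, -0.7361, -0.6768, 0.71], [0.0, 0.0, 0.0, 1.0]]
top 378.1672018952952 378.1672018952952 259.80876981159184 189.88094732859076 [[0.026, -0.998, 0.0583, 0.501], [-0.9993, -0.0274, -0.0242, -0.054], [0.0258, -0.0576, -0.998, 1.0941], [0.0, 0.0, 0.0, 1.0]]
[[0.0012, -0.948, -0.3181, 0.0804], [1.0, 0.0011, 0.0005, 0.0003], [-0.0001, -0.3181, 0.948, -0.1424], [0.0, 0.0, 0.0, 1.0]] 272.81939739573653
```

View pics/scene0.png

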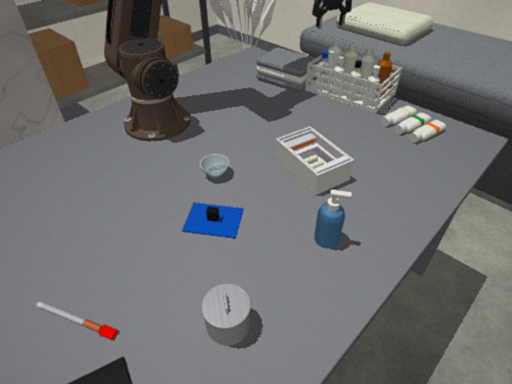

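View pics/top0.png

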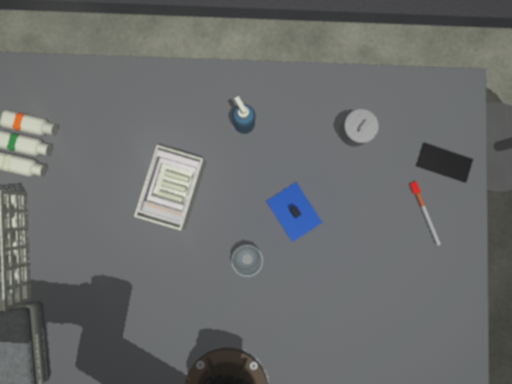

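Scene: the cover is at (213,220), the well at (314,158) with the orange bar at its robot-side end (302,145). The bowl is at (215,167), the bottle at (329,225) and the canister at (227,315). The top view shows the well at (170,188), the cover at (294,211), and the bar end at the bottom (160,212).

```bash
cat > h.py <<'E'
import numpy as np,cv2
from station import env,cams
from scipy.spatial.transform import Rotation as R
def ray(f,uv,z,T=None):
    T=f["world_from_camera"] if T is None else T
    d=T[:3,:3]@np.array([(uv[0]-f["cx"])/f["fx"],(uv[1]-f["cy"])/f["fy"],1]);o=T[:3,3]
    return o+d*(z-o[2])/d[2]
def proj(f,p,T=None):
    T=f["world_from_camera"] if T is None else T
    q=np.linalg.inv(T)@np.r_[p,1];return np.array([f["fx"]*q[0]/q[2]+f["cx"],f["fy"]*q[1]/q[2]+f["cy"]])
def toolT():
    s=env.observe();T=np.eye(4);T[:3,:3]=R.from_quat(s["ee_rot"]).as_matrix();T[:3,3]=s["tool_pos"];return T
E
python3 - <<'E'
from h import *
for n in("top","scene"):
    f=cams.grab_frame(n);im=f["image"];hsv=cv2.cvtColor(im,cv2.COLOR_BGR2HSV)
    m=cv2.inRange(hsv,(108,180,90),(125,255,255))
    c=max(cv2.findContours(m,0,1)[0],key=cv2.contourArea);
    q=cv2.approxPolyDP(cv2.convexHull(c),6,True)[:,0]
    print(n,"cover px",q.tolist());
    P=np.array([ray(f,p,.006)[:2] for p in q]);print(np.round(P,4).tolist(),"ctr",P.mean(0),np.linalg.norm(P-np.roll(P,1,0),axis=1))
    m=cv2.inRange(im,(125,125,125),(255,255,255))
    x0,y0,x1,y1=(125,135,215,240) if n=="top" else (265,120,360,200)
    m2=np.zeros_like(m);m2[y0:y1,x0:x1]=m[y0:y1,x0:x1]
    c=max(cv2.findContours(m2,0,1)[0],key=cv2.contourArea)
    q=cv2.approxPolyDP(cv2.convexHull(c),5,True)[:,0];print("well px",q.tolist())
    if n=="top":
        q=cv2.boxPoints(cv2.minAreaRect(c))
        P=np.array([ray(f,p,.075)[:2] for p in q]);print(np.round(P,4).tolist(),"ctr",P.mean(0),np.linalg.norm(P-np.roll(P,1,0),axis=1))
    else: 
        P=np.array([ray(f,p,.075)[:2] for p in q]);print(np.round(P,4).tolist())
    cv2.imwrite(f"pics/w_{n}.png",cv2.resize(im[y0:y1,x0:x1],None,fx=5,fy=5,interpolation=2))
a=cv2.imread("pics/w_top.png");b=cv2.imread("pics/w_scene.png")
b=cv2.resize(b,(330,330*b.shape[0]//b.shape[1]));w=np.zeros((525,800,3),np.uint8);w[:a.shape[0],:450]=a;w[:b.shape[0],460:790]=b
cv2.imwrite("pics/w.png",w)
E
```

```text
top cover px [[290, 188], [300, 192]]
[[0.5723, -0.1675], [0.5615, -0.1967]] ctr [ 0.56692152 -0.18205349] [0.03113146 0.03113146]
well px [[156, 144], [202, 158], [181, 230], [133, 216]]
[[0.4792, 0.2598], [0.6793, 0.2077], [0.6423, 0.0757], [0.4425, 0.1295]] ctr [0.56082558 0.16818623] [0.13535754 0.20671083 0.13708921 0.20689514]
scene cover px [[193, 203], [241, 208], [234, 237], [183, 230]]
[[0.4234, -0.1801], [0.5327, -0.1033], [0.592, -0.1867], [0.4811, -0.2598]] ctr [ 0.50729144 -0.18244054] [0.09837343 0.13353954 0.10231463 0.13282142]
well px [[275, 138], [309, 125], [354, 160], [316, 175]]
[[0.4462, 0.1306], [0.4772, 0.2588], [0.6791, 0.2017], [0.6406, 0.0758]]
```

View pics/w.png

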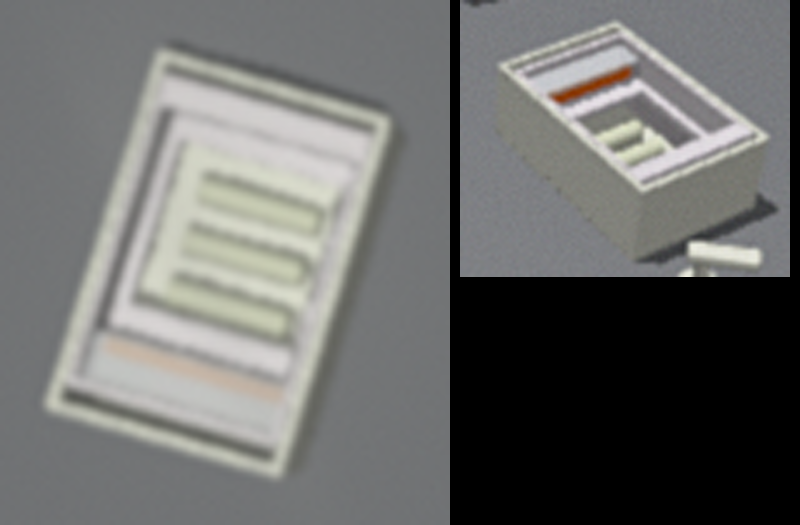

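Crop: the orange bar shows through the clear lip at the robot-side end, so housing +x points towards the robot at about 165° yaw. Next I refine the cover pose and work out the moves.

```bash
python3 - <<'E'
from h import *
for n in("top","scene"):
    f=cams.grab_frame(n);im=f["image"].astype(int)
    m=((im[...,0]-im[...,2]>50)).astype(np.uint8)*255
    cs=cv2.findContours(m,0,1)[0]
    for c in cs:
        if cv2.contourArea(c)<300: continue
        r=cv2.minAreaRect(c);q=cv2.boxPoints(r) if n=="top" else cv2.approxPolyDP(cv2.convexHull(c),6,True)[:,0]
        P=np.array([ray(f,p,.006)[:2] for p in q]);d=P-np.roll(P,1,0);L=np.linalg.norm(d,axis=1);k=L.argmax()
        print(n,np.round(r,1) if 0 else r,"ctr",P.mean(0),L.round(3),"ang",np.degrees(np.arctan2(d[k,1],d[k,0]))%180)
    # grip block, dark inside cover
    hull=None
s=env.observe();T=toolT();print("tool x ang",np.degrees(np.arctan2(T[1,0],T[0,0])),T[:3,3])
E
```

```text
top ((293.95849609375, 211.49098205566406), (49.20893859863281, 36.53118133544922), 57.2647705078125) ctr [ 0.50505835 -0.18034752] [0.141 0.106 0.142 0.105] ang 34.02916424550759
scene ((326.470458984375, 225.2298126220703), (24.58985710144043, 41.36513900756836), 20.323135375976562) ctr [0.73802155 0.00929838] [0.132 0.059 0.123 0.036] ang 117.15059440848434
scene ((212.03077697753906, 219.2538604736328), (57.42808151245117, 31.00868034362793), 7.125016689300537) ctr [ 0.50755656 -0.18088409] [0.105 0.137 0.099 0.134] ang 33.688930978210685
tool x ang -24.28468075674401 [0.27755603 0.61517129 0.23110283]
```

```bash
cat >> h.py <<'E'
def to(p,yaw,tilt=0):
    """print shift (mm, in present tool axes) and turn to reach tool pose: tool x at yaw (deg), pointing down, tilted about tool y"""
    T=toolT();g=R.from_euler('z',yaw,degrees=True)*R.from_euler('x',180,degrees=True)*R.from_euler('y',tilt)
    d=T[:3,:3].T@(np.array(p)-T[:3,3])*1000;r=(R.from_matrix(T[:3,:3]).inv()*g).as_rotvec()
    s=env.observe();print("t",round(s["clock"],2),"shift",d.round(1),"turn",r.round(3),"j",np.round(s["joint_positions"],2))
E
python3 -c "
from h import *
to((.506,-.181,.2),34.2)"
```

```text
t 0.35 shift [535.7 631.8  31.4] turn [ 0.     0.    -1.021] j [ 1.44  0.36  0.01 -0.   -1.22 -0.29]
```

```bash
R12='[{"offset":[22.3,26.3,1.3],"rotation":[0,0,0]},{"offset":[22.3,26.3,1.3],"rotation":[0,0,0]},{"offset":[22.3,26.3,1.3],"rotation":[0,0,0]}]'; python3 -m pendant '[{"offset":[22.3,26.3,1.3],"rotation":[0,0,0]},{"offset":[22.3,26.3,1.3],"rotation":[0,0,0]},{"offset":[22.3,26.3,1.3],"rotation":[0,0,0]},{"offset":[22.3,26.3,1.3],"rotation":[0,0,0]},{"offset":[22.3,26.3,1.3],"rotation":[0,0,0]},{"offset":[22.3,26.3,1.3],"rotation":[0,0,0]},{"offset":[22.3,26.3,1.3],"rotation":[0,0,0]},{"offset":[22.3,26.3,1.3],"rotation":[0,0,0]},{"offset":[22.3,26.3,1.3],"rotation":[0,0,0]},{"offset":[22.3,26.3,1.3],"rotation":[0,0,0]},{"offset":[22.3,26.3,1.3],"rotation":[0,0,0]},{"offset":[22.3,26.3,1.3],"rotation":[0,0,0]}]'
python3 -c "
from h import *
to((.506,-.181,.2),34.2)"
```

```text
clock: 1.35
tool_pos: [0.3918, 0.216, 0.216]
ee_rot: [0.978, -0.21, 0.0, -0.0]
wrist_force: [0.7, 0.3, -0.7]
width: 0.998
gripper_force: 0.0
t 1.35 shift [267.2 315.   15.8] turn [-1.00e-03 -1.00e-03 -1.02e+00] j [ 0.95 -0.01 -0.49  0.   -1.1   0.2 ]
```

```bash
python3 -m pendant '[{"offset":[22.3,26.3,1.3],"rotation":[0,0,0]},{"offset":[22.3,26.3,1.3],"rotation":[0,0,0]},{"offset":[22.3,26.3,1.3],"rotation":[0,0,0]},{"offset":[22.3,26.3,1.3],"rotation":[0,0,0]},{"offset":[22.3,26.3,1.3],"rotation":[0,0,0]},{"offset":[22.3,26.3,1.3],"rotation":[0,0,0]},{"offset":[22.3,26.3,1.3],"rotation":[0,0,0]},{"offset":[22.3,26.3,1.3],"rotation":[0,0,0]},{"offset":[22.3,26.3,1.3],"rotation":[0,0,0]},{"offset":[22.3,26.3,1.3],"rotation":[0,0,0]},{"offset":[22.3,26.3,1.3],"rotation":[0,0,0]},{"offset":[22.3,26.3,1.3],"rotation":[0,0,0]}]'
python3 -m pendant '[{"offset":[0,0,0],"rotation":[0,0,-0.1134]},{"offset":[0,0,0],"rotation":[0,0,-0.1134]},{"offset":[0,0,0],"rotation":[0,0,-0.1134]},{"offset":[0,0,0],"rotation":[0,0,-0.1134]},{"offset":[0,0,0],"rotation":[0,0,-0.1134]},{"offset":[0,0,0],"rotation":[0,0,-0.1134]},{"offset":[0,0,0],"rotation":[0,0,-0.1134]},{"offset":[0,0,0],"rotation":[0,0,-0.1134]},{"offset":[0,0,0],"rotation":[0,0,-0.1134]},{"offset":[0,0,0],"rotation":[0,0,0]}]'
python3 - <<'E'
from h import *
to((.506,-.181,.2),34.2)
T=toolT();f=cams.grab_frame("wrist");im=f["image"].astype(int);Tw=T@f["T_tool_cam"]
cv2.imwrite("pics/wr1.png",f["image"])
m=((im[...,0]-im[...,2]>50)).astype(np.uint8)*255
c=cv2.convexHull(max(cv2.findContours(m,0,1)[0],key=cv2.contourArea));q=cv2.approxPolyDP(c,10,True)[:,0];print(q.tolist())
P=np.array([ray(f,p,.006,Tw)[:2] for p in q]);d=P-np.roll(P,1,0);L=np.linalg.norm(d,axis=1);k=L.argmax()
print("ctr",P.mean(0),L.round(3),"ang",np.degrees(np.arctan2(d[:,1],d[:,0]))%180)
E
```

```text
clock: 2.35
tool_pos: [0.5061, -0.1821, 0.2003]
ee_rot: [0.978, -0.21, 0.0, -0.0]
wrist_force: [0.6, 1.0, 0.8]
width: 1.001
gripper_force: 0.0
clock: 3.18
tool_pos: [0.5059, -0.1802, 0.2002]
ee_rot: [0.955, 0.296, 0.0, 0.0]
wrist_force: [-0.4, 0.1, 0.7]
width: 0.997
gripper_force: 0.0
t 3.18 shift [-0.3  0.7  0.2] turn [ 0.    -0.     0.005] j [ 0.02  0.16 -0.34  0.   -1.08  2.15]
[[291, 113], [286, 220], [211, 220], [205, 113]]
ctr [ 0.5027631  -0.18062715] [0.102 0.139 0.101 0.139] ang [124.55429176  34.60523784 124.5354712   34.98024195]
```

View pics/wr1.png

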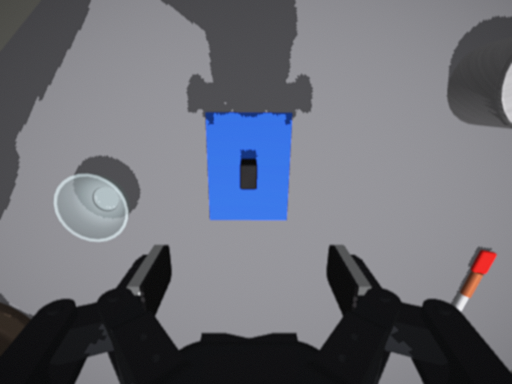

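The wrist view shows the cover at (248,166) with its block centred at (248,174), and the outline measures 139 x 101 mm, which is right. I'll use centre (.504,-.1805).

```bash
python3 -c "
from h import *
to((.504,-.1805,.0095),34.6)"; python3 -m pendant '[{"offset":[-1.8,-0.8,28],"rotation":[0,0,-0.003]},{"offset":[0,0,28],"rotation":[0,0,0]},{"offset":[0,0,28],"rotation":[0,0,0]},{"offset":[0,0,28],"rotation":[0,0,0]},{"offset":[0,0,28],"rotation":[0,0,0]},{"offset":[0,0,28],"rotation":[0,0,0]},{"offset":[0,0,12],"rotation":[0,0,0]},{"offset":[0,0,6],"rotation":[0,0,0]},{"offset":[0,0,4.5],"rotation":[0,0,0]},{"offset":[0,0,0],"rotation":[0,0,0]}]'
python3 -c "
from h import *
to((.504,-.1805,.0095),34.6)"
```

```text
t 3.23 shift [ -1.8  -0.8 190.7] turn [ 0.    -0.    -0.009] j [ 0.02  0.16 -0.34 -0.   -1.08  2.14]
clock: 4.07
tool_pos: [0.5041, -0.1806, 0.0094]
ee_rot: [0.956, 0.295, -0.0, -0.0]
wrist_force: [-0.6, 0.5, -0.6]
width: 1.0
gripper_force: 0.0
t 4.07 shift [-0.  -0.1 -0.1] turn [-0.     0.    -0.006] j [ 0.02  0.38 -0.55  0.   -0.63  2.15]
```

```bash
python3 -m pendant '[{"offset":[0,0,0],"rotation":[0,0,0]},{"offset":[0,0,0],"rotation":[0,0,0]},{"offset":[0,0,0],"rotation":[0,0,0]},{"offset":[0,0,0],"rotation":[0,0,0]},{"offset":[0,0,0],"rotation":[0,0,0]},{"offset":[0,0,0],"rotation":[0,0,0]},{"offset":[0,0,0],"rotation":[0,0,0]},{"offset":[0,0,0],"rotation":[0,0,0]},{"offset":[0,0,0],"rotation":[0,0,0]},{"offset":[0,0,0],"rotation":[0,0,0]},{"offset":[0,0,0],"rotation":[0,0,0]},{"offset":[0,0,0],"rotation":[0,0,0]}]' 1 90
```

```text
clock: 5.07
tool_pos: [0.5044, -0.1806, 0.0103]
ee_rot: [0.955, 0.296, 0.0, 0.0]
wrist_force: [-0.2, 1.3, 6.0]
width: 0.223
gripper_force: 88.7
```

```bash
python3 -m pendant '[{"offset":[0,0,-10],"rotation":[0,0,0]},{"offset":[0,0,-25],"rotation":[0,0,0]},{"offset":[0,0,-35],"rotation":[0,0,0]},{"offset":[0,0,-35],"rotation":[0,0,0.1]},{"offset":[0,0,-35],"rotation":[0,0,0.1]},{"offset":[0,0,-35],"rotation":[0,0,0.1]},{"offset":[0,0,-15],"rotation":[0,0,0.1]},{"offset":[0,0,0],"rotation":[0,0,0.1]},{"offset":[0,0,0],"rotation":[0,0,0.1]},{"offset":[0,0,0],"rotation":[0,0,0.1]},{"offset":[0,0,0],"rotation":[0,0,0.1]},{"offset":[0,0,0],"rotation":[0,0,0.067]}]'
python3 - <<'E'
from h import *
for n in("top","scene"):
    f=cams.grab_frame(n);im=f["image"];g=cv2.GaussianBlur(cv2.cvtColor(im,cv2.COLOR_BGR2GRAY),(0,0),.7).astype(np.float32)
    c=np.array([.5608,.1675]);
    if n=="top": cv2.imwrite("pics/top1.png",im)
    a=np.radians(-15.1)
    for it in range(3):
        ex=np.array([np.cos(a),np.sin(a)]);ey=np.array([-ex[1],ex[0]]);E={}
        for nm,u,v,hu,hv in(("+x",ex,ey,.1005,.065),("-x",-ex,ey,.1005,.065),("+y",ey,ex,.065,.1005),("-y",-ey,ex,.065,.1005)):
            pts=[]
            for s in np.linspace(-.8,.8,41):
                t=np.linspace(-.004,.006,51)  # window around the expected outer top edge
                pr=np.array([proj(f,np.r_[c+u*(hu+k)+v*hv*s,.075]) for k in t],np.float32)
                val=cv2.remap(g,pr[None,:,0],pr[None,:,1],1)[0];gr=-np.gradient(val)
                if gr.max()>1: pts.append((s*hv,t[gr.argmax()]+hu))
            pts=np.array(pts);med=np.median(pts[:,1]);pts=pts[abs(pts[:,1]-med)<.003]
            E[nm]=np.r_[np.polyfit(pts[:,0],pts[:,1],1),len(pts)]
        print(n,{k:(round(v[0],4),round(v[1]*1e3,1),int(v[2])) for k,v in E.items()})
        c=c+ex*(E["+x"][1]-E["-x"][1])/2+ey*(E["+y"][1]-E["-y"][1])/2
        a+=(E["-y"][0]*-1+E["+y"][0])/2
    print(c,np.degrees(a))
to((.5608,.168,.2),-15)
E
```

```text
clock: 6.07
tool_pos: [0.5032, -0.1804, 0.1998]
ee_rot: [0.991, -0.136, -0.0, -0.0]
wrist_force: [0.6, 0.3, -3.3]
width: 0.22
gripper_force: 88.2
top {'+x': (np.float64(-0.0038), np.float64(102.5), 41), '-x': (np.float64(-0.0192), np.float64(102.0), 7), '+y': (np.float64(-0.0041), np.float64(65.7), 41), '-y': (np.float64(0.0172), np.float64(64.3), 8)}
top {'+x': (np.float64(-0.019), np.float64(102.5), 41), '-x': (np.float64(-0.0311), np.float64(103.5), 8), '+y': (np.float64(0.0117), np.float64(65.0), 41), '-y': (np.float64(-0.0071), np.float64(66.6), 8)}
top {'+x': (np.float64(-0.0069), np.float64(102.9), 41), '-x': (np.float64(-0.0027), np.float64(101.1), 7), '+y': (np.float64(-0.001), np.float64(65.8), 41), '-y': (np.float64(0.0231), np.float64(64.2), 8)}
[0.5615561  0.16803449] -15.861963911853941
scene {'+x': (np.float64(-0.0482), np.float64(105.9), 8), '-x': (np.float64(0.0146), np.float64(101.3), 29), '+y': (np.float64(0.0031), np.float64(66.2), 41), '-y': (np.float64(0.0), np.float64(61.0), 2)}
scene {'+x': (np.float64(-0.0793), np.float64(105.4), 10), '-x': (np.float64(0.0169), np.float64(103.8), 30), '+y': (np.float64(-0.0033), np.float64(63.5), 40), '-y': (np.float64(-0.0089), np.float64(60.9), 7)}
scene {'+x': (np.float64(-0.0126), np.float64(101.8), 11), '-x': (np.float64(0.0034), np.float64(105.0), 30), '+y': (np.float64(-0.0053), np.float64(62.2), 41), '-y': (np.float64(-0.0156), np.float64(60.3), 6)}
[0.56350096 0.17180703] -14.554648217148292
t 6.17 shift [-3.700e+01 -3.512e+02 -2.000e-01] turn [-0.     0.001 -0.007] j [ 0.02  0.15 -0.34 -0.   -1.08  1.28]
```

```bash
cat >> h.py <<'E'
C=np.array([.561,.168,0]);YAW=-15.0
def hw(p): # housing mm -> world
    ex=-np.array([np.cos(np.radians(YAW)),np.sin(np.radians(YAW)),0]);ey=np.array([-ex[1],ex[0],0])
    return C+(ex*p[0]+ey*p[1]+np.array([0,0,1.])*p[2])/1000
def wh(w):
    ex=-np.array([np.cos(np.radians(YAW)),np.sin(np.radians(YAW)),0]);ey=np.array([-ex[1],ex[0],0])
    d=(np.array(w)-C)*1000;return np.array([d@ex,d@ey,d[2]])
LOW=np.array([-70.,0,10.3])
def end(xe,ze,tilt,ye=0):
    "tool pose for the cover's low end at housing (xe,ye,ze) mm"
    g=R.from_euler('z',YAW,degrees=True)*R.from_euler('x',180,degrees=True)*R.from_euler('y',tilt)
    p=hw((xe,ye,ze))-g.apply(LOW)/1000;to(p,YAW,tilt);return p
def now():
    T=toolT();s=env.observe();e=T[:3,:3]@LOW/1000+T[:3,3]
    ex=-np.array([np.cos(np.radians(YAW)),np.sin(np.radians(YAW)),0]);F=np.array(s["wrist_force"]);ey=np.array([-ex[1],ex[0],0])
    print("t",round(s["clock"],2),"low end",wh(e).round(1),"tilt",round(float(np.arcsin(T[2,2]*0+T[2,0])),3),"F",np.round([F@ex,F@ey,F[2]],1),"tq",np.round(s["wrist_torque"],2),"w",round(float(s["width"]),3))
E
python3 - <<'E'
from h import *
f=cams.grab_frame("top")
for n,p,z in(("clear",(165,205.4),.065),("near",(178,161.4),.075)): print(n,wh(ray(f,p,z)))
now();end(50,130,0.32)
E
```

```text
clear [49.47530143  4.74772805 65.        ]
near [-74.11989718   5.05484005  75.        ]
t 6.22 low end [ 35.4 351.2 189.4] tilt -0.001 F [ 0.2  0.1 -3.3] tq [-0.01 -0.04  0.02] w 0.22
t 6.22 shift [ -22.6 -351.4   38. ] turn [ 0.     0.321 -0.004] j [ 0.02  0.15 -0.34 -0.   -1.08  1.28]
```

```bash
python3 -m pendant '[{"offset":[-3,-29.5,-4],"rotation":[0,0,0]},{"offset":[-3,-29.5,-4],"rotation":[0,0,0]},{"offset":[-3,-29.5,0],"rotation":[0,0,0]},{"offset":[-3,-29.5,0],"rotation":[0,0,0]},{"offset":[-3,-29.5,0],"rotation":[0,0,0]},{"offset":[-3,-29.5,0],"rotation":[0,0,0]},{"offset":[-3,-29.5,0],"rotation":[0,0,0]},{"offset":[-3,-29.5,0],"rotation":[0,0,0]},{"offset":[-3,-29.5,0],"rotation":[0,0,0]},{"offset":[-3,-29.5,0],"rotation":[0,0,0]},{"offset":[-3,-29.5,0],"rotation":[0,0,0]},{"offset":[-3,-26.5,0],"rotation":[0,0,0]}]'; python3 -c "
from h import *
now();end(50,110,0)"
```

```text
clock: 7.22
tool_pos: [0.5617, 0.1692, 0.2076]
ee_rot: [0.991, -0.132, -0.0, 0.0]
wrist_force: [0.7, -0.4, -2.8]
width: 0.218
gripper_force: 88.7
t 7.22 low end [ 69.6  -1.5 197.4] tilt -0.0 F [-0.8  0.1 -2.8] tq [-0.05 -0.15  0.01] w 0.218
t 7.22 shift [19.7  1.3 87.3] turn [ 0.     0.    -0.002] j [ 0.63  0.23 -0.22 -0.   -1.12  0.68]
```

```bash
python3 -m pendant '[{"offset":[0,0,0],"rotation":[0,0.08,0]},{"offset":[0,0,0],"rotation":[0,0.08,0]},{"offset":[0,0,0],"rotation":[0,0.08,0]},{"offset":[0,0,0],"rotation":[0,0.08,0]},{"offset":[0,1.5,0],"rotation":[0,0,0]},{"offset":[0,0,0],"rotation":[0,0,0]}]'; python3 -c "
from h import *
now();end(36,75,.32)
f=cams.grab_frame('top');g=cams.grab_frame('scene');w=cams.grab_frame('wrist')
cv2.imwrite('pics/b.png',np.hstack([cv2.resize(g['image'][60:210,230:400],(510,450)),cv2.resize(w['image'],(290,218)).repeat(1,0) if 0 else cv2.copyMakeBorder(cv2.resize(w['image'],(290,218)),0,232,0,0,0)]))"
```

```text
clock: 7.72
tool_pos: [0.5594, 0.165, 0.2068]
ee_rot: [0.979, -0.129, 0.157, 0.022]
wrist_force: [-0.1, -0.8, -2.3]
width: 0.221
gripper_force: 88.9
t 7.72 low end [ 64.    3.3 175.1] tilt 0.319 F [-0.1  0.8 -2.3] tq [0.4  1.23 0.06] w 0.221
t 7.72 shift [ -4.8  -3.7 103.7] turn [ 0.004  0.001 -0.001] j [ 0.78  0.08 -0.61  0.41 -0.76  0.24]
```

View pics/b.png

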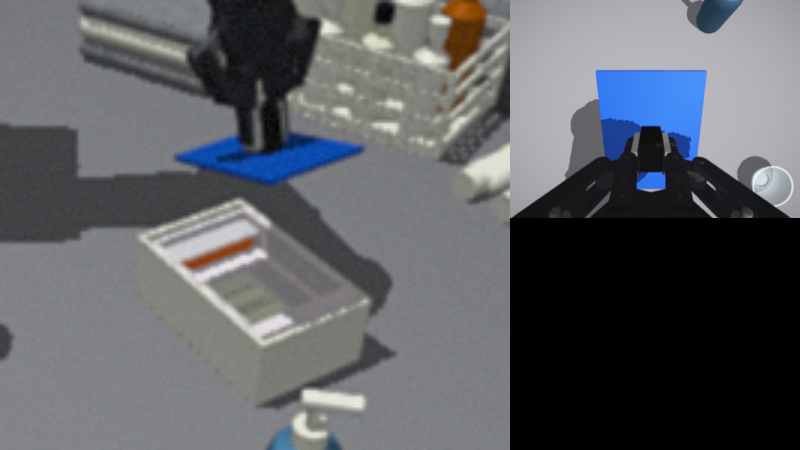

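The scene view shows the tilted cover above the well, with its lower end on the bar side. The clear-lip edge is at about (217,247) in the crop.

```bash
python3 -c "
from h import *
g=cams.grab_frame('scene')
for z in(.06,.065):print(wh(ray(g,(302.3,142.3),z)))
im=g['image'];T=[(hw((x,y,75))) for x in(-100.5,100.5) for y in(-65,65)];print([proj(g,t).round(1).tolist() for t in T])
# well profile along mid line at lip height, scene & top
f=cams.grab_frame('top')
gr=cv2.cvtColor(im,cv2.COLOR_BGR2HSV)
o=cv2.inRange(gr,(3,120,80),(18,255,255));o[:120]=0;o[200:]=0;o[:,:270]=0;o[:,350:]=0
ys,xs=np.nonzero(o);print(len(xs));
for x in sorted(set(xs))[::4]: 
  c=ys[xs==x];print(x,c.min(),c.max(),wh(ray(g,(x,c.min()-.5),.060)).round(1),wh(ray(g,(x,c.max()+.5),.045)).round(1))
now()
"
```

```text
[56.13290893 -4.90601657 60.        ]
[50.66256198 -0.29236568 65.        ]
[[353.3, 158.9], [317.0, 174.5], [309.5, 125.7], [275.4, 138.0]]
61
292 147 148 [55.  34.6 60. ] [62.9 27.7 45. ]
296 146 148 [52.8 21.3 60. ] [56.5 17.3 45. ]
300 144 146 [54.8  4.8 60. ] [58.4  0.7 45. ]
304 143 145 [52.6 -8.7 60. ] [ 56.1 -13.   45. ]
308 141 143 [ 54.6 -25.5  60. ] [ 58.1 -30.   45. ]
312 140 142 [ 52.3 -39.3  60. ] [ 55.8 -43.9  45. ]
t 7.97 low end [ 61.3   0.6 176.5] tilt 0.32 F [-0.3 -1.  -1.9] tq [0.3  1.26 0.02] w 0.221
```

```bash
python3 -c "
from h import *
end(40,70,.32)"
```

```text
t 7.97 shift [-13.3  -1.  107.8] turn [ 0.001 -0.    -0.006] j [ 0.78  0.09 -0.6   0.41 -0.76  0.24]
```

```bash
python3 -m pendant '[{"offset":[-2,-0.2,10],"rotation":[0,0,0]},{"offset":[-2,-0.2,18],"rotation":[0,0,-0.005]},{"offset":[-2,-0.2,18],"rotation":[0,0,0]},{"offset":[-2,-0.2,18],"rotation":[0,0,0]},{"offset":[-2,-0.2,18],"rotation":[0,0,0]},{"offset":[-2,0,16],"rotation":[0,0,0]},{"offset":[-1.3,0,9.8],"rotation":[0,0,0]},{"offset":[0,0,0],"rotation":[0,0,0]},{"offset":[0,0,0],"rotation":[0,0,0]}]';python3 -c "
from h import *
now();end(40,50,.32)"
```

```text
clock: 8.72
tool_pos: [0.5829, 0.1609, 0.1008]
ee_rot: [0.979, -0.129, 0.158, 0.022]
wrist_force: [0.7, -0.6, -2.4]
width: 0.215
gripper_force: 88.9
t 8.72 low end [40.2  1.2 69. ] tilt 0.319 F [-0.9  0.4 -2.4] tq [0.37 1.27 0.04] w 0.215
t 8.72 shift [-5.8 -1.3 18.1] turn [ 0.003  0.001 -0.001] j [ 0.7   0.23 -0.76  0.62 -0.47  0.07]
```

```bash
python3 -m pendant '[{"offset":[-0.9,-0.3,2.8],"rotation":[0,0,0]},{"offset":[-0.9,-0.3,2.8],"rotation":[0,0,0]},{"offset":[-0.9,-0.3,2.8],"rotation":[0,0,0]},{"offset":[-0.9,-0.3,2.8],"rotation":[0,0,0]},{"offset":[-0.9,0,2.8],"rotation":[0,0,0]},{"offset":[-0.6,0,2],"rotation":[0,0,0]},{"offset":[-0.6,0,2],"rotation":[0,0,0]},{"offset":[0,0,0],"rotation":[0,0,0]}]';python3 -c "
from h import *
now();end(40,45,.32)
g=cams.grab_frame('scene');w=cams.grab_frame('wrist')
cv2.imwrite('pics/c.png',np.hstack([cv2.resize(g['image'][110:210,260:370],(440,400)),cv2.resize(w['image'][60:],(360,230)).repeat(1,0) if 0 else cv2.copyMakeBorder(cv2.resize(w['image'],(360,270)),0,130,0,0,0)]))"
```

```text
clock: 9.38
tool_pos: [0.5826, 0.1622, 0.0817]
ee_rot: [0.979, -0.129, 0.158, 0.022]
wrist_force: [0.5, -0.7, -2.0]
width: 0.219
gripper_force: 88.9
t 9.38 low end [40.9  0.1 49.9] tilt 0.32 F [-0.6  0.5 -2. ] tq [ 0.28  1.34 -0.07] w 0.219
t 9.38 shift [-0.7 -0.   4.9] turn [0.002 0.    0.   ] j [ 0.68  0.26 -0.81  0.7  -0.41 -0.01]
```

View pics/c.png

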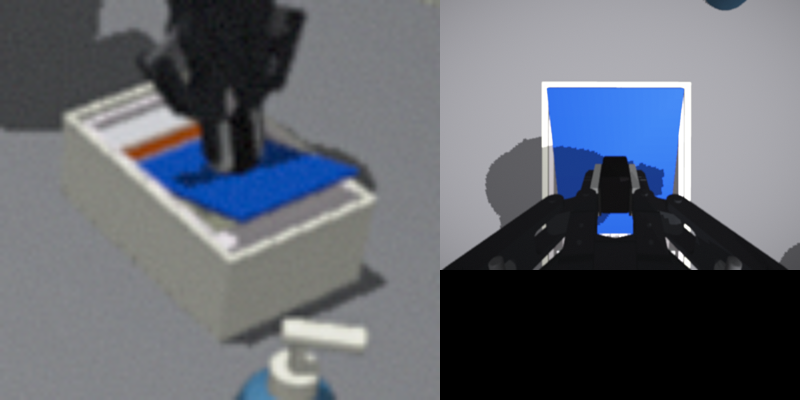

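The view shows no contact. In the wrist image the cover (547–685, mid 616) is centred between the rims (543–690, mid 616.5), so y is good. Now I feel for the ledge.

```bash
python3 -m pendant '[{"offset":[-0.2,0,0.8],"rotation":[0,0,0]},{"offset":[-0.2,0,0.8],"rotation":[0,0,0]},{"offset":[-0.2,0,0.8],"rotation":[0,0,0]},{"offset":[-0.2,0,0.8],"rotation":[0,0,0]},{"offset":[0,0,0],"rotation":[0,0,0]},{"offset":[0,0,0],"rotation":[0,0,0]}]';python3 -c "
from h import *
now()"; python3 -m pendant '[{"offset":[-0.2,0,0.6],"rotation":[0,0,0]},{"offset":[-0.2,0,0.6],"rotation":[0,0,0]},{"offset":[0,0,0],"rotation":[0,0,0]},{"offset":[0,0,0],"rotation":[0,0,0]}]';python3 -c "
from h import *
now()"
```

```text
clock: 9.98
tool_pos: [0.583, 0.1623, 0.0788]
ee_rot: [0.979, -0.129, 0.158, 0.022]
wrist_force: [0.3, 0.6, -2.8]
width: 0.222
gripper_force: 88.9
t 9.98 low end [40.5 -0.2 47. ] tilt 0.32 F [-0.1 -0.6 -2.8] tq [ 0.34  1.32 -0.01] w 0.222
clock: 10.32
tool_pos: [0.583, 0.1623, 0.0776]
ee_rot: [0.979, -0.129, 0.158, 0.022]
wrist_force: [-0.3, -0.2, -3.0]
width: 0.218
gripper_force: 88.9
t 10.32 low end [40.5 -0.2 45.8] tilt 0.32 F [ 0.2  0.2 -3. ] tq [0.34 1.28 0.01] w 0.218
```

```bash
python3 -m pendant '[{"offset":[-1.9,0,-0.63],"rotation":[0,0,0]},{"offset":[-1.9,0,-0.63],"rotation":[0,0,0]},{"offset":[-1.9,0,-0.63],"rotation":[0,0,0]},{"offset":[-1.9,0,-0.63],"rotation":[0,0,0]},{"offset":[-1.9,0,-0.63],"rotation":[0,0,0]},{"offset":[0,0,0],"rotation":[0,0,0]},{"offset":[0,0,0],"rotation":[0,0,0]}]';python3 -c "
from h import *
now()"; python3 -m pendant '[{"offset":[-0.95,0,-0.32],"rotation":[0,0,0]},{"offset":[-0.95,0,-0.32],"rotation":[0,0,0]},{"offset":[-0.95,0,-0.32],"rotation":[0,0,0]},{"offset":[-0.95,0,-0.32],"rotation":[0,0,0]},{"offset":[0,0,0],"rotation":[0,0,0]},{"offset":[0,0,0],"rotation":[0,0,0]}]';python3 -c "
from h import *
now()"
```

```text
clock: 10.9
tool_pos: [0.5733, 0.165, 0.0777]
ee_rot: [0.979, -0.129, 0.158, 0.022]
wrist_force: [-0.4, -0.1, -3.8]
width: 0.22
gripper_force: 88.9
t 10.9 low end [50.6 -0.3 45.9] tilt 0.32 F [ 0.3  0.2 -3.8] tq [0.38 1.3  0.  ] w 0.22
clock: 11.4
tool_pos: [0.5695, 0.166, 0.0777]
ee_rot: [0.979, -0.129, 0.158, 0.022]
wrist_force: [1.2, -0.3, -2.0]
width: 0.219
gripper_force: 89.0
t 11.4 low end [54.5 -0.3 45.9] tilt 0.32 F [-1.2 -0.  -2. ] tq [0.34 1.26 0.  ] w 0.219
```

```bash
for i in 1 2; do python3 -m pendant '[{"offset":[-0.95,0,-0.32],"rotation":[0,0,0]},{"offset":[-0.95,0,-0.32],"rotation":[0,0,0]},{"offset":[-0.95,0,-0.32],"rotation":[0,0,0]},{"offset":[0,0,0],"rotation":[0,0,0]},{"offset":[0,0,0],"rotation":[0,0,0]}]' >/dev/null;python3 -c "
from h import *
now()";done
```

```text
t 11.82 low end [57.3 -0.4 46. ] tilt 0.32 F [-4.2  0.3 -3.3] tq [-0.21 -0.24 -0.03] w 0.223
t 12.23 low end [60.2 -0.4 46.1] tilt 0.32 F [-7.   0.8 -3.1] tq [-0.53 -0.84  0.  ] w 0.222
```

```bash
for i in 1 2; do python3 -m pendant '[{"offset":[-0.95,0,-0.32],"rotation":[0,0,0]},{"offset":[-0.95,0,-0.32],"rotation":[0,0,0]},{"offset":[-0.95,0,-0.32],"rotation":[0,0,0]},{"offset":[0,0,0],"rotation":[0,0,0]},{"offset":[0,0,0],"rotation":[0,0,0]}]' >/dev/null;python3 -c "
from h import *
now()";done
```

```text
t 12.65 low end [63.  -0.4 46.2] tilt 0.321 F [-7.4  0.4 -4.8] tq [-0.72 -1.38 -0.08] w 0.222
t 13.07 low end [65.8 -0.4 46.3] tilt 0.321 F [-9.4  1.4 -5. ] tq [-0.96 -1.98 -0.09] w 0.219
```

```bash
python3 -m pendant '[{"offset":[-0.95,0,-0.2],"rotation":[0,0,0]},{"offset":[-0.95,0,-0.2],"rotation":[0,0,0]},{"offset":[0,0,0],"rotation":[0,0,0]},{"offset":[0,0,0],"rotation":[0,0,0]}]' >/dev/null;python3 -c "
from h import *
now()"; for i in 1; do python3 -m pendant '[{"offset":[0.1,0,1.4],"rotation":[0,-0.02,0]},{"offset":[0.1,0,1.4],"rotation":[0,-0.02,0]},{"offset":[0.1,0,1.4],"rotation":[0,-0.02,0]},{"offset":[0,0,0],"rotation":[0,0,0]},{"offset":[0,0,0],"rotation":[0,0,0]}]' >/dev/null;python3 -c "
from h import *
now()";done
```

```text
t 13.4 low end [67.6 -0.4 46.3] tilt 0.321 F [-10.3   1.7  -3.9] tq [-1.17 -2.33 -0.15] w 0.219
t 13.82 low end [67.7 -0.6 46.1] tilt 0.261 F [-10.3   2.9  -2.9] tq [-1.77 -2.53 -0.16] w 0.225
```

```bash
for i in 1 2; do python3 -m pendant '[{"offset":[0.1,0.3,1.4],"rotation":[0,-0.02,0]},{"offset":[0.1,0.3,1.4],"rotation":[0,-0.02,0]},{"offset":[0.1,0,1.4],"rotation":[0,-0.02,0]},{"offset":[0,0,0],"rotation":[0,0,0]},{"offset":[0,0,0],"rotation":[0,0,0]}]' >/dev/null;python3 -c "
from h import *
now()";done
```

```text
t 14.23 low end [67.5 -0.5 46.1] tilt 0.201 F [-8.8  0.8 -2.7] tq [-1.46 -2.76 -0.13] w 0.219
t 14.65 low end [67.3 -0.4 46.1] tilt 0.142 F [-9.1 -0.3 -3.4] tq [-1.1  -3.02 -0.03] w 0.219
```

```bash
python3 -m pendant '[{"offset":[-1,0,-0.14],"rotation":[0,0,0]},{"offset":[-1,0,-0.14],"rotation":[0,0,0]},{"offset":[-0.8,0,-0.1],"rotation":[0,0,0]},{"offset":[0,0,0],"rotation":[0,0,0]},{"offset":[0,0,0],"rotation":[0,0,0]}]' >/dev/null;python3 -c "
from h import *
now()
g=cams.grab_frame('scene');w=cams.grab_frame('wrist')
cv2.imwrite('pics/d.png',np.hstack([cv2.resize(g['image'][110:210,260:370],(440,400)),cv2.copyMakeBorder(cv2.resize(w['image'][40:340,110:410],(360,360)),0,40,0,0,0)]))"
```

```text
t 15.07 low end [70.2 -0.4 46.2] tilt 0.143 F [-11.8  -0.2  -3.9] tq [-1.42 -3.59 -0.12] w 0.224
```

View pics/d.png

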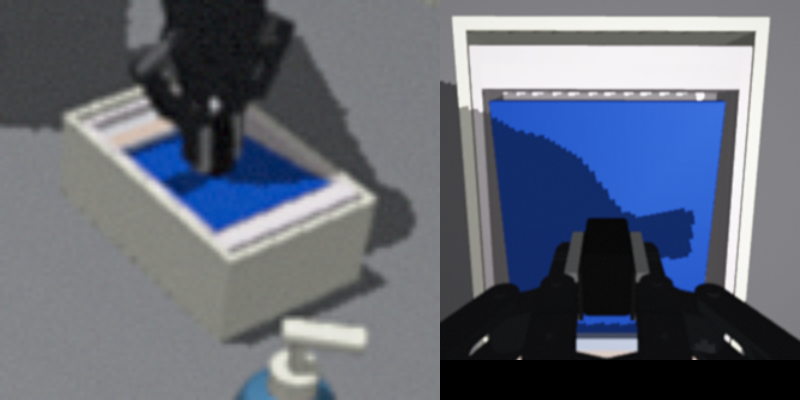

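The wrist view shows the far end at row 100, just inside the near-lip edge at row 90, with clear gaps at both sides. I continue rotating it flat.

```bash
for i in 1 2; do python3 -m pendant '[{"offset":[0.15,0,1.4],"rotation":[0,-0.02,0]},{"offset":[0.15,0,1.4],"rotation":[0,-0.02,0]},{"offset":[0.15,0,1.4],"rotation":[0,-0.02,0]},{"offset":[0,0,0],"rotation":[0,0,0]},{"offset":[0,0,0],"rotation":[0,0,0]}]' >/dev/null;python3 -c "
from h import *
now()";done
```

```text
t 15.58 low end [69.6 -0.4 46.1] tilt 0.083 F [-11.1   1.1  -3.8] tq [-1.48 -3.67 -0.03] w 0.221
t 16.0 low end [69.4 -0.3 46. ] tilt 0.024 F [-9.9  1.3 -5.1] tq [-1.5  -3.72 -0.01] w 0.216
```

```bash
python3 -m pendant '[{"offset":[0.1,0,1.7],"rotation":[0,-0.024,0]},{"offset":[0,0,0],"rotation":[0,0,0]},{"offset":[0,0,0],"rotation":[0,0,0]}]' >/dev/null;python3 -c "
from h import *
now()";for i in 1 2 3; do python3 -m pendant '[{"offset":[0,0,0.5],"rotation":[0,0,0]},{"offset":[0,0,0],"rotation":[0,0,0]},{"offset":[0,0,0],"rotation":[0,0,0]}]' >/dev/null;python3 -c "
from h import *
now()";done
```

```text
t 16.25 low end [69.5 -0.3 46. ] tilt 0.0 F [-10.6   0.8  -4.2] tq [-1.61 -3.83 -0.02] w 0.222
t 16.5 low end [69.6 -0.4 45.9] tilt 0.001 F [-10.8   1.9  -2.1] tq [-1.74 -3.7  -0.08] w 0.225
t 16.75 low end [69.4 -0.4 45.6] tilt 0.001 F [-10.5   1.6   0.4] tq [-1.83 -3.46 -0.06] w 0.22
t 17.0 low end [69.4 -0.5 45.2] tilt 0.001 F [-10.5   1.8   0.9] tq [-1.75 -3.41 -0.06] w 0.218
```

```bash
python3 -m pendant '[{"offset":[1,0,0],"rotation":[0,0,0]},{"offset":[1,0,0],"rotation":[0,0,0]},{"offset":[1,0,0],"rotation":[0,0,0]},{"offset":[1,0,0],"rotation":[0,0,0]},{"offset":[0,0,0],"rotation":[0,0,0]},{"offset":[0,0,0],"rotation":[0,0,0]}]' >/dev/null;python3 -c "
from h import *
now()";for i in 1 2; do python3 -m pendant '[{"offset":[1,0,0],"rotation":[0,0,0]},{"offset":[1,0,0],"rotation":[0,0,0]},{"offset":[1,0,0],"rotation":[0,0,0]},{"offset":[0,0,0],"rotation":[0,0,0]},{"offset":[0,0,0],"rotation":[0,0,0]}]' >/dev/null;python3 -c "
from h import *
now()";done
```

```text
t 17.5 low end [65.7 -0.5 45.1] tilt 0.001 F [-8.4  0.6  1. ] tq [-1.25 -2.75 -0.09] w 0.222
t 17.92 low end [63.  -0.5 45.2] tilt 0.0 F [-7.2  0.7  3. ] tq [-1.05 -2.35 -0.1 ] w 0.22
t 18.33 low end [61.  -0.4 45.1] tilt -0.001 F [-3.2 -0.3  6.4] tq [-0.21 -1.3  -0.13] w 0.22
```

```bash
python3 -m pendant '[{"offset":[0,0,-0.3],"rotation":[0,0,0]},{"offset":[0,0,0],"rotation":[0,0,0]},{"offset":[0,0,0],"rotation":[0,0,0]}]' >/dev/null;python3 -c "
from h import *
now()"; python3 -m pendant '[{"offset":[0,0,0],"rotation":[0,0,0]},{"offset":[0,0,0],"rotation":[0,0,0]},{"offset":[0,0,0],"rotation":[0,0,0]},{"offset":[0,0,0],"rotation":[0,0,0]},{"offset":[0,0,0],"rotation":[0,0,0]},{"offset":[0,0,0],"rotation":[0,0,0]}]' 0.5 ;python3 -c "
from h import *
now()"
```

```text
t 18.58 low end [61.  -0.4 45.1] tilt -0.001 F [-5.3 -1.   5. ] tq [-0.12 -1.89 -0.08] w 0.22
clock: 19.08
tool_pos: [0.5678, 0.165, 0.054]
ee_rot: [0.991, -0.131, -0.002, 0.001]
wrist_force: [0.1, 0.0, -0.1]
width: 0.499
gripper_force: 0.0
t 19.08 low end [62.7  1.1 44.1] tilt -0.005 F [-0.1 -0.  -0.1] tq [ 0.02 -0.06  0.01] w 0.499
```

Released, with no force on the wrist. Next I rise straight up and look.

```bash
python3 -m pendant '[{"offset":[0,0,-5],"rotation":[0,0,0]},{"offset":[0,0,-10],"rotation":[0,0,0]},{"offset":[0,0,-15],"rotation":[0,0,0]},{"offset":[0,0,-25],"rotation":[0,0,0]},{"offset":[0,0,-35],"rotation":[0,0,0]},{"offset":[0,0,-35],"rotation":[0,0,0]},{"offset":[-15,0,-35],"rotation":[0,0,0]},{"offset":[-25,0,-20],"rotation":[0,0,0]},{"offset":[-20,0,0],"rotation":[0,0,0]},{"offset":[0,0,0],"rotation":[0,0,0]},{"offset":[0,0,0],"rotation":[0,0,0]}]'; python3 -c "
from h import *
now()
T=toolT()
g=cams.grab_frame('scene');w=cams.grab_frame('wrist')
cv2.imwrite('pics/e.png',np.hstack([cv2.resize(g['image'][110:210,260:370],(396,360)),cv2.resize(w['image'],(400,300)) if 0 else cv2.copyMakeBorder(cv2.resize(w['image'],(400,300)),0,60,0,0,0)]))
im=w['image'].astype(int);m=((im[...,0]-im[...,2]>50)).astype(np.uint8)*255
c=cv2.convexHull(max(cv2.findContours(m,0,1)[0],key=cv2.contourArea));q=cv2.approxPolyDP(c,8,True)[:,0]
print([wh(ray(w,p,.051,T@w['T_tool_cam'])).round(1).tolist() for p in q])"
```

```text
clock: 20.0
tool_pos: [0.5104, 0.1811, 0.2364]
ee_rot: [0.991, -0.13, -0.001, -0.001]
wrist_force: [0.2, 0.5, 0.4]
width: 0.494
gripper_force: 0.0
t 20.0 low end [122.3   0.5 226.3] tilt -0.002 F [-0.1 -0.5  0.4] tq [-0.06 -0.07  0.04] w 0.494
[[-71.3, 50.7, 51.0], [55.1, 50.4, 51.0], [56.6, -51.0, 51.0], [-70.2, -52.6, 51.0]]
```

View pics/e.png

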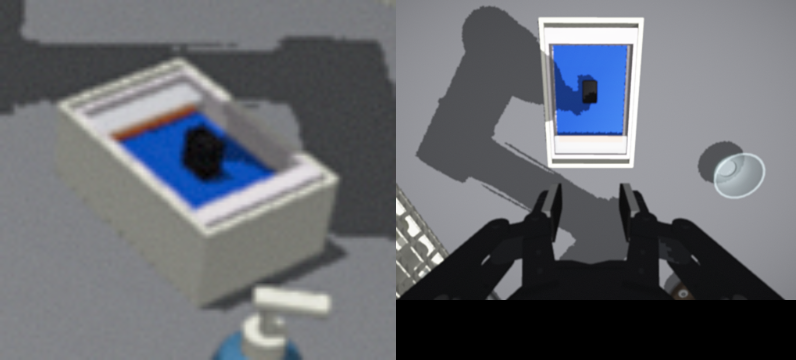

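The view shows blue spanning exactly the 126 mm lip-to-lip opening (-71 to 55), centred in y. I check the block position to confirm the bar has pushed the cover home.

```bash
python3 -c "
from h import *
T=toolT();w=cams.grab_frame('wrist');Tw=T@w['T_tool_cam'];im=w['image']
m=cv2.inRange(im,(0,0,0),(45,45,45));m[:60]=0;m[170:]=0;m[:,:200]=0;m[:,300:]=0
c=max(cv2.findContours(m,0,1)[0],key=cv2.contourArea);p=cv2.approxPolyDP(cv2.convexHull(c),2,True)[:,0]
for q in p:print(q,'top',wh(ray(w,q,.087,Tw)).round(1),'base',wh(ray(w,q,.051,Tw)).round(1))
for n,W in(('near',-71),('clear',55)):pass
print([proj(w,hw((x,0,87)),Tw).round(1).tolist() for x in(-27,-12,3)])
"
```

```text
[255 130] top [ 1.1  7.6 87. ] base [ 4.8  8.5 51. ]
[239 130] top [ 1.1 -9.1 87. ] base [  4.8 -10.3  51. ]
[240 104] top [-24.7  -7.8  87. ] base [-24.2  -8.9  51. ]
[255 105] top [-23.8   7.4  87. ] base [-23.1   8.2  51. ]
[[247.7, 101.7], [247.7, 117.0], [247.7, 131.9]]
```

```bash
python3 -c "
from h import *
print(env.close_job())"
```

```text
the job is handed in; nothing more can be done
None
```

The blue cover is in the well, let go and handed in at about 20 s. As far as the cameras show, it lies flat with both ends under their lips and the bar has pushed it home against the near wall. Wrist force stayed under about 13 N while I eased it in, and I kept clear of the bottle, canister and bowl; the judge's verdict was not returned to me.

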